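Switch on a kitchen scale, set its units and store the reading

TASK

Have the kitchen scale take the weight of the tin that stands on it: push the white-dotted end of the green rocker fully down to switch the scale on, then push the white-dotted end of the orange rocker fully down to change the units, and last press the round blue button all the way in, keep it in for about a second and a half to store the reading, and let it spring back. Work strictly in that order and leave both rockers set; the tin and the jars stay standing where they are, and nothing is picked up.

Things in the scene. Friction and masses are not known exactly. Their poses are not given: they have to be found in the camera images.
- scale: White kitchen scale, fixed, 190 (x) x 170 (y) x 32 mm high. Origin: centre of underside; its -x side is the front, z up. Steel weighing plate (diameter 110, top 42 mm up, centre x = +36 mm) carries the tin; dark display at x = -80 mm. At x = -45 mm three switches stand in a row at y = -50, 0, +50 mm: green rocker, orange rocker, blue button, in an order that differs from start to start.
- power (a joint): Green rocker, in rad: 0 = off (white-dotted end up), 0.36 = on (white-dotted end fully down). It stays where it is left. About 3 N straight down on the dot moves it.
- power_dot (a point): Green rocker's white dot, on top of its raised end, 18 mm from the pivot towards +x of the scale (far side). Rocker 26 mm wide (scale's y), 49 mm long (scale's x), a shallow V in profile, in a black frame 36 x 52 mm, 42 mm high, pivot mid-length. The dot starts about 51 mm above the worktop and goes down 6 mm to a hard stop, where the dotted half lies level.
- units (a joint): Orange rocker, in rad: 0 = first unit (white-dotted end up), 0.36 = second unit (white-dotted end fully down). It stays where it is left. About 3 N straight down on the dot moves it.
- units_dot (a point): Orange rocker's white dot, on top of its raised end. Same size, heights and travel as the green rocker, but turned round: the dot is 18 mm from the pivot towards -x of the scale (the front).
- tare (a joint): Blue button, in m: 0 = out, 0.006 = fully in. Spring-loaded, 4 N at full travel; comes back out when released.
- tare_top (a point): Centre of the top face of the round blue button (diameter 30 mm), 54 mm above the worktop when out, in a round black housing; moves down with the button, 6 mm in all.
- tin: Closed food tin with a teal label, 76 mm across, 58 mm high, loose on the weighing plate, its top 100 mm above the worktop. Origin: centre of its underside. Must not be moved.
- nut_jar: Loose glass jar with a black lid, 64 mm across, 99 mm high, to the left of the scale. Origin: centre of its underside. Must not be moved.
- spice: Loose spice jar with a red lid, 45 mm across, 109 mm high, to the left of the scale, behind the nut jar. Origin: centre of its underside. Must not be moved.

How it is judged:
By the outcome, as a careful person would: the job done as asked, in the order asked, and still so for the second after the job is handed in, with the robot touching nothing.
It also fails if it takes over 48 s, if anything falls off the work surface, if the arm or the gripper's body presses on something with over 40 N, if the wrist force passes 120 N, or if a joint passes its speed limit or range.

ROBOT

A 6-joint arm with a two-finger parallel gripper is mounted at the origin on a cart in front of the work surface, level with it; the furniture and walls round the work are solid. World frame = base frame: x ahead of the robot, y to its left, z up, the work surface at z = 0. Lengths are in mm, angles in degrees, forces in N, time in s.
With the tool pointing down it reaches from about 325 to 875 mm from the base axis. Payload 4.4 kg.
Tool frame: the origin (TCP) lies midway between the tips of the shut fingers; the grasp point (between the pads) lies 19 mm behind it (pinch_z is the distance from the TCP to the grasp point, in mm); z points along the fingers, y is the line along which they close (so a half turn about z gives the same grasp; the last joint's range is limited). The gripper opens to 85 mm and grips with 20 to 120 N. Pads are 22 mm wide; open, the fingers measure 114 mm over their backs; the gripper's body (76 mm by 85 mm) begins 54 mm behind the grasp point. The pads swing forward as they close: fully open they stand 13 mm farther back than shut.
Start: joints at [67.179, 11.837, 88.321, -0, 79.842, -8.623], TCP at [141.041, 557.436, 203.282] pointing down, gripper open.
Joint ranges: [-156.59, 156.59], [-49.26, 127.26], [12.9, 141.05], [-63.56, 243.56], [4.71, 150.69], [-161.64, 161.64]. Speed limits (degrees/s): [159.86, 159.86, 180, 180, 180, 180].

INTERFACE

Orientations are given as a 3x3 rotation matrix whose columns are the frame's x, y, z axes.
In Python, from cell import * gives the robot as it stands.
- The arm moves only by the tool apply_moves, never from a script. Its argument "commands" is a list of rows, each a list of 7 numbers: the shift along the tool's x, y, z as a fraction of full scale, then the turn, a rotation vector about the tool's x, y, z as a fraction of full scale, then the closure, from -1 (fully open) to 1 (shut), so that 0 is half open. In form: [[x, y, z, ax, ay, az, gripper], ...]. A call has exactly 5 rows; each row is the pose to reach, as a shift and turn from the pose commanded when the call began, along the tool's axes at that moment; what a row does not reach only later rows make up. Full scale, the value 1, is 10 cm for a shift and 30 degrees for a turn. A row lasts 1/10 s, in which the tool goes at most 50 mm and 8.59 degrees, less where a joint would pass 70% of its speed; a pose out of reach is approached as far as the arm can. A call with a number of a shift or a turn outside -1 to 1 is refused whole. A call with a gripper value outside its range is refused whole. The fingers move at their own pace and stop on an object; "squeeze" is the grip in N (left out, the last holds). Time passes only in rows, so rows that repeat a pose let the fingers close, or fill a call up. It gives the time, the measured TCP pose, the force, the opening and the grip force at its end, in the units of the state.
- read_state(): the state, without advancing time (a new reading comes with each control period).
- get_image(name): name is "side" or "top"; returns a dict with "img" (420x560x3 uint8, blue, green, red), "fov_y" (degrees; the focal length in pixels is half the picture's height over the tangent of half this angle, whatever the lens; pixels are square), "cx", "cy" (the principal point, pixels), "world_to_cam" (4x4, takes a point from world to camera coordinates). Camera axes: x right, y down, z forward; pixel columns grow to the right and rows downward; lengths in mm; the calibration is good to about 2 mm. A picture is of the moment at which its call begins. There is no depth.
- close_job(): hands the job in; it is judged then, once.
The state is a dict: "time": time; "joints": joint angles; "joint_vel": joint speeds; "effort": joint torques, N m; "position": TCP position; "eef_rot": TCP orientation; "contact_force": force on the tool from outside, world axes, zero at the start; "moment": the same for the moment, N m; "gripper_width": finger opening in mm; "grasp_force": force on a finger pad.
Only numpy, scipy, OpenCV 4.12 (cv2) and the standard library are available. Lean on these libraries where they do the work, as an engineer would, in place of code of your own. Each camera call takes 0.05 s, during which the arm holds its last target. There are 200 camera calls.

## Working session

There is one attempt and no reset: what is moved stays moved. The work goes in short steps, Python scripts to look and compute and a tool call to move; the robot and the scene stay as the last step left them, time stands still between calls to the robot, and variables do not carry over. Pictures are saved under pics/ and viewed, at most 10 in all, crops included, and the job is handed in when it is done.

Besides the shell and the picture viewer there is one more tool, called after "Request:" as name(argument=value, ...), one argument or row to a line, values as JSON. apply_moves: Moves the arm, as the interface text tells. Shift numbers are shares of 10 cm and turn numbers shares of 30 degrees, none past 1 either way. Its arguments: {"type":"object","properties":{"commands":{"type":"array","items":{"type":"array","items":{"type":"number","minimum":-1,"maximum":1}}},"squeeze":{"type":"number"}},"required":["commands"]}

```bash
mkdir -p pics; python3 - <<'E'
from cell import *
import cv2,numpy as np
s=read_state();print(s['time'],s['position'],np.round(s['eef_rot'],3).tolist())
for n in("top","side"):
    d=get_image(n);cv2.imwrite(f"pics/{n}0.png",d["img"]);print(n,d["fov_y"],d["cx"],d["cy"],np.round(d["world_to_cam"],3).tolist())
E
```

```text
0.0 [140.71683988 556.65688056 202.10579653] [[-0.969, 0.245, -0.001], [0.245, 0.969, -0.002], [0.0, -0.002, -1.0]]
top 48.319457884077465 285.0525110371497 206.6415130315665 [[0.034, -0.999, -0.001, 331.946], [-0.956, -0.033, -0.293, 462.995], [0.292, 0.011, -0.956, 790.328], [0.0, 0.0, 0.0, 1.0]]
side 48.035039536086956 284.8199477632417 205.39384343788902 [[0.942, -0.336, 0.02, -338.477], [-0.106, -0.353, -0.93, 224.859], [0.319, 0.873, -0.368, 413.164], [0.0, 0.0, 0.0, 1.0]]
```

View pics/top0.png

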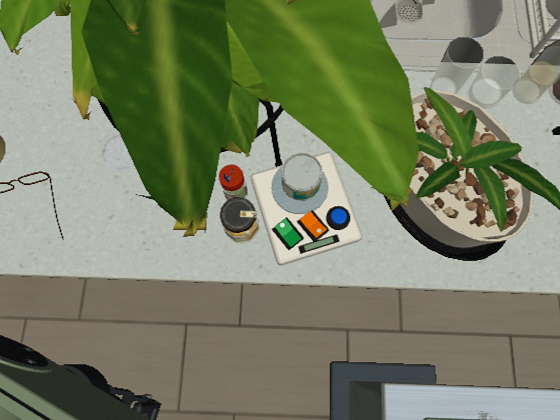

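View pics/side0.png

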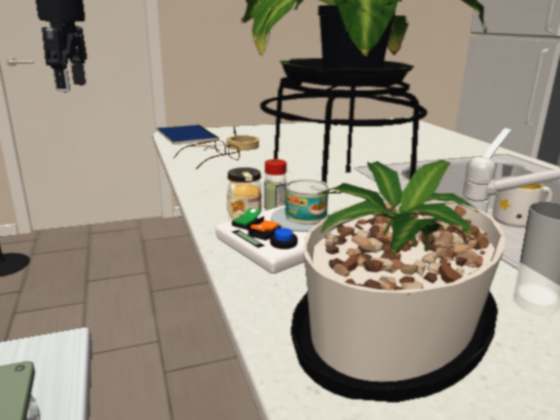

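The top view shows green (288,233), orange (313,225) and blue (338,217) left to right. The tin is behind them at (302,175), and the jars are on the left at (232,178) and (238,217). The side view confirms the layout, and leaves overhang behind the tin.

```bash
cat > h.py <<'E'
from cell import *
import cv2,numpy as np
def cam(n):
    d=get_image(n);d["f"]=d["img"].shape[0]/2/np.tan(np.radians(d["fov_y"]/2));return d
def ray(d,u,v):
    M=np.array(d["world_to_cam"]);R,t=M[:3,:3],M[:3,3]
    return -R.T@t,R.T@np.array([(u-d["cx"])/d["f"],(v-d["cy"])/d["f"],1])
def onz(d,u,v,z):
    o,r=ray(d,u,v);return o+r*(z-o[2])/r[2]
def two(d1,p1,d2,p2):
    o1,r1=ray(d1,*p1);o2,r2=ray(d2,*p2)
    k=np.linalg.lstsq(np.c_[r1,-r2],o2-o1,rcond=None)[0];a,b=o1+k[0]*r1,o2+k[1]*r2
    return (a+b)/2,np.linalg.norm(a-b)
def proj(d,p):
    c=(np.array(d["world_to_cam"])@[*p,1])[:3];return d["f"]*c[0]/c[2]+d["cx"],d["f"]*c[1]/c[2]+d["cy"]
HUE=dict(green=(45,80),orange=(5,17),blue=(105,125))
def blob(d,c,box):
    x0,y0,x1,y1=box;hsv=cv2.cvtColor(d["img"],cv2.COLOR_BGR2HSV);lo,hi=HUE[c]
    m=cv2.inRange(hsv,(lo,150,60),(hi,255,255));k=np.zeros_like(m);k[y0:y1,x0:x1]=255
    n,l,s,ce=cv2.connectedComponentsWithStats(m&k);i=1+np.argmax(s[1:,4]);return ce[i],s[i]
E
python3 - <<'E'
from h import *
t=cam("top");s=cam("side")
for c,z in dict(green=46,orange=46,blue=53).items():
    a,sa=blob(t,c,(270,200,352,255));b,sb=blob(s,c,(225,205,305,250))
    print(c,a.round(1),sa,onz(t,*a,z).round(1),b.round(1),sb,onz(s,*b,z).round(1),[np.round(q,1) for q in two(t,a,s,b)])
# scale outline
g=cv2.cvtColor(t["img"],cv2.COLOR_BGR2HSV)
im=t["img"][140:275,210:370];cv2.imwrite("pics/c1.png",cv2.resize(im,None,fx=4.4,fy=4.4,interpolation=cv2.INTER_CUBIC))
E
```

```text
green [288.1 233.2] [275 219  27  28 342] [407.2 340.4  46. ] [246.6 218. ] [235 210  24  15 181] [406.7 332.1  46. ] [array([408.5, 340.4,  42.3]), np.float64(0.7)]
orange [312.6 224.2] [300 211  27  27 351] [426.1 295.3  46. ] [264.1 226. ] [250 221  28  11 221] [425.5 291.   46. ] [array([426.7, 295.2,  44. ]), np.float64(0.2)]
blue [338.4 216.1] [330 208  17  17 222] [441.4 247.9  53. ] [282.8 234.7] [274 228  19  14 219] [439.  235.6  53. ] [array([443.2, 247.2,  47.2]), np.float64(0.1)]
```

View pics/c1.png

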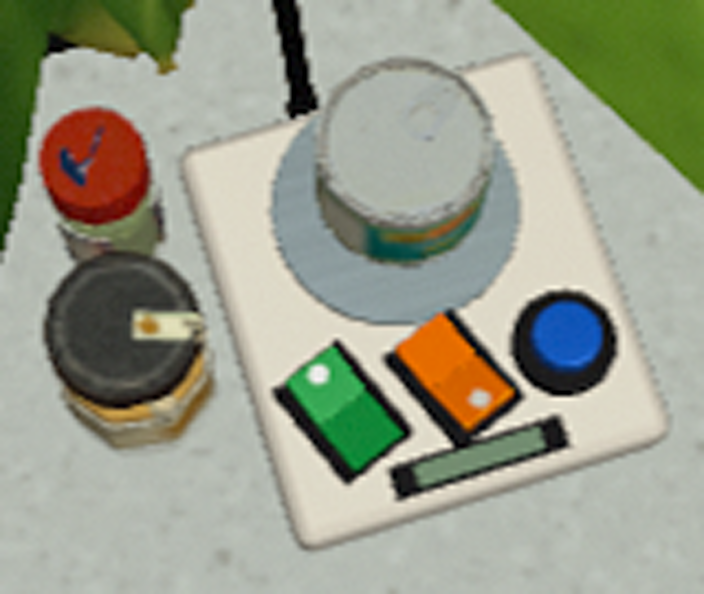

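The crop shows the green dot at about (282.3,225.0) and the orange dot at about (319.1,230.5). The tin sits clear behind the switches, and the nut jar is to the left of green.

```bash
python3 - <<'E'
from h import *
t=cam("top")
for n,p,z in [("g",(282.3,225),51),("o",(319.1,230.5),51),("b",(338.4,216.1),54),("tin",(210+403/4.4,140+140/4.4),100),("nut",(210+122/4.4,140+328/4.4),99),("spice",(210+95/4.4,140+155/4.4),109)]:
    print(n,onz(t,*p,z).round(1))
for p in[(185,155),(530,55),(310,545),(668,430)]: print(onz(t,210+p[0]/4.4,140+p[1]/4.4,30).round(1))
s=read_state();R=np.array(s['eef_rot']);print((R.T@(np.array([419,350,130])-s['position'])).round(1))
E
```

```text
g [421.2 351.7  51. ]
o [413.1 283.3  51. ]
b [441.1 248.   54. ]
tin [508.9 319.6 100. ]
nut [425.  430.1  99. ]
spice [494.7 444.5 109. ]
[525.8 415.1  30. ]
[579.4 261.4  30. ]
[352.2 352.8  30. ]
[407.1 201.2  30. ]
[-320.4 -132.5   72.8]
```

```bash
python3 - <<'E'
from h import *
t=cam("top");s=cam("side")
print(two(t,(190,233),s,(262,52)),two(t,(403,203),s,(485,25)))
# heights along rays of the leaf tips
for p in[(190,233),(403,203),(270,100),(410,110)]: print(p,[onz(t,*p,z)[:2].round().tolist()+[z] for z in(200,300,400,500)],[np.round(proj(s,onz(t,*p,z))).tolist() for z in(200,300,400,500)])
E
```

```text
(array([403.69942974, 450.86774439, 302.52568968]), np.float64(128.78190627593443)) (array([490.24648815, 103.2024278 , 317.80477152]), np.float64(255.9271943354263))
(190, 233) [[365.0, 489.0, 200], [341.0, 467.0, 300], [317.0, 445.0, 400], [293.0, 423.0, 500]] [[202.0, 113.0], [188.0, 59.0], [172.0, -5.0], [153.0, -81.0]]
(403, 203) [[424.0, 164.0, 200], [391.0, 189.0, 300], [359.0, 214.0, 400], [327.0, 239.0, 500]] [[292.0, 157.0], [263.0, 76.0], [231.0, -11.0], [197.0, -107.0]]
(270, 100) [[596.0, 377.0, 200], [538.0, 372.0, 300], [481.0, 366.0, 400], [424.0, 360.0, 500]] [[340.0, 119.0], [314.0, 63.0], [285.0, -3.0], [250.0, -81.0]]
(410, 110) [[585.0, 146.0, 200], [529.0, 174.0, 300], [474.0, 201.0, 400], [418.0, 229.0, 500]] [[406.0, 152.0], [366.0, 76.0], [323.0, -8.0], [275.0, -100.0]]
```

Request:
apply_moves(
  commands=[
    [0, 0, 0.3, 0, 0, 0, 1],
    [0, 0, 0.6, 0, 0, 0, 1],
    [0, 0, 0.9, 0, 0, 0, 1],
    [0, 0, 1, 0, 0, 0, 1],
    [0, 0, 1, 0, 0, 0, 1],
  ],
)

```text
time: 0.85
position: [140.4, 555.9, 101.4]
eef_rot: [[-0.969, 0.245, -0.002], [0.245, 0.969, -0.004], [0.001, -0.004, -1.0]]
contact_force: [-0.4, -0.9, 0.3]
gripper_width: 11.8
grasp_force: 0.0
```

Request:
apply_moves(
  commands=[
    [-0.15, -0.1, 0.1, 0, 0, 0, 1],
    [-0.35, -0.25, 0.2, 0, 0, 0, 1],
    [-0.55, -0.4, 0.25, 0, 0, 0, 1],
    [-0.7, -0.5, 0.25, 0, 0, 0, 1],
    [-0.7, -0.5, 0.25, 0, 0, 0, 1],
  ],
)

```text
time: 1.35
position: [198.6, 491.9, 80.2]
eef_rot: [[-0.969, 0.248, 0.002], [0.248, 0.969, 0.002], [-0.001, 0.003, -1.0]]
contact_force: [0.4, 0.1, 0.4]
gripper_width: 0.0
grasp_force: 0.0
```

Request:
apply_moves(
  commands=[
    [-0.2, -0.1, 0, 0, 0, 0, 1],
    [-0.5, -0.25, 0, 0, 0, 0, 1],
    [-0.8, -0.4, 0, 0, 0, 0, 1],
    [-1, -0.5, 0, 0, 0, 0, 1],
    [-1, -0.5, 0, 0, 0, 0, 1],
  ],
)

```text
time: 1.85
position: [284.1, 419.4, 80.3]
eef_rot: [[-0.969, 0.248, 0.003], [0.248, 0.969, 0.003], [-0.002, 0.004, -1.0]]
contact_force: [0.2, 0.6, 0.6]
gripper_width: -0.1
grasp_force: 0.0
```

Request:
apply_moves(
  commands=[
    [-0.2, -0.1, 0, 0, 0, 0, 1],
    [-0.4, -0.2, 0, 0, 0, 0, 1],
    [-0.6, -0.3, 0, 0, 0, 0, 1],
    [-0.8, -0.35, 0, 0, 0, 0, 1],
    [-0.8, -0.35, 0, 0, 0, 0, 1],
  ],
)

```text
time: 2.35
position: [352.6, 366.4, 79.9]
eef_rot: [[-0.969, 0.247, 0.003], [0.247, 0.969, 0.003], [-0.003, 0.003, -1.0]]
contact_force: [0.5, 0.3, -0.5]
gripper_width: 0.1
grasp_force: 0.0
```

Request:
apply_moves(
  commands=[
    [-0.2, 0, 0, 0, 0, 0, 1],
    [-0.4, 0, 0, 0, 0, 0, 1],
    [-0.6, 0, 0, 0, 0, 0, 1],
    [-0.7, 0, 0, 0, 0, 0, 1],
    [-0.7, 0, 0, 0, 0, 0, 1],
  ],
)

```text
time: 2.85
position: [419.8, 348.1, 78.5]
eef_rot: [[-0.969, 0.247, 0.001], [0.247, 0.969, 0.001], [-0.001, 0.001, -1.0]]
contact_force: [-0.3, 0.6, 0.8]
gripper_width: 0.3
grasp_force: 0.0
```

```bash
python3 - <<'E'
from h import *
t=cam("top");s=cam("side");st=read_state();print(st['time'],st['position'],st['contact_force'],st['joints'])
a=cv2.resize(t["img"][130:280,200:380],None,fx=3,fy=3,interpolation=2)
b=cv2.resize(s["img"][100:270,190:350],None,fx=2.65,fy=2.65,interpolation=2)[:450]
c=np.zeros((450,a.shape[1]+b.shape[1],3),np.uint8);c[:,:a.shape[1]]=a;c[:b.shape[0],a.shape[1]:]=b
c=c[:,:];print(c.shape);cv2.imwrite("pics/c2.png",cv2.resize(c,None,fx=.8,fy=.8,interpolation=3))
print(proj(t,st['position']),proj(s,st['position']))
E
```

```text
2.95 [417.82902199 348.0347749   78.04258473] [-0.90409329 -0.49572178 -0.32787634] [ 3.06554322e+01  1.59954134e+01  9.92293697e+01  2.87990174e-02
  6.48328414e+01 -4.51255519e+01]
(450, 964, 3)
(np.float64(284.15465591178), np.float64(223.06700676458277)) (np.float64(250.2442028999186), np.float64(196.8776714942066))
```

View pics/c2.png

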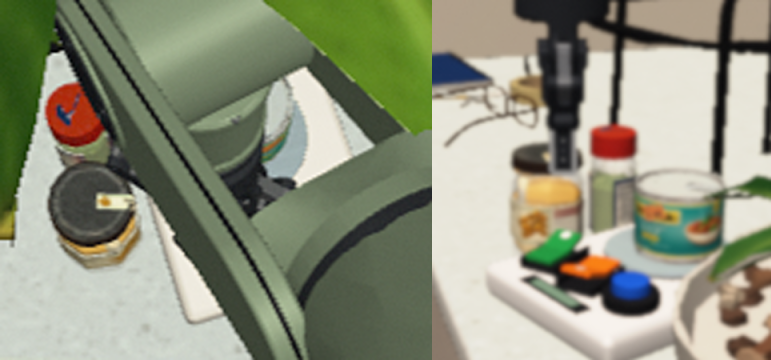

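Top: the arm hides the switches. Side: the fingers are over the green rocker, and the tip appears around (251,180), while the projected TCP is at (250,197). I'll take a closer look.

```bash
python3 - <<'E'
from h import *
s=cam("side");im=s["img"][150:250,210:310];cv2.imwrite("pics/c3.png",cv2.resize(im,None,fx=6,fy=6,interpolation=cv2.INTER_NEAREST))
p=read_state()['position'];print(p,proj(s,p),proj(s,[421,352,51]))
E
```

```text
[417.37028365 348.02435161  77.93007095] (np.float64(249.99230069137997), np.float64(196.96642046503425)) (np.float64(251.4612914620931), np.float64(210.2127693091083))
```

View pics/c3.png

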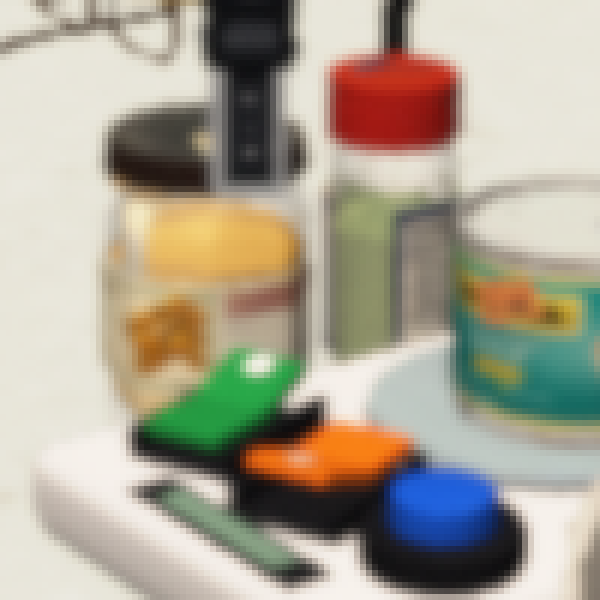

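The fingertip's end is at about (252,182), the green dot at (253,210.5) and the orange dot at (260,227). The tip looks higher than the reported TCP, so I'll lower a little and compare.

Request:
apply_moves(
  commands=[
    [-0.02, 0.02, 0.05, 0, 0, 0, 1],
    [-0.02, 0.03, 0.1, 0, 0, 0, 1],
    [-0.02, 0.03, 0.15, 0, 0, 0, 1],
    [-0.02, 0.03, 0.15, 0, 0, 0, 1],
    [-0.02, 0.03, 0.15, 0, 0, 0, 1],
  ],
)

```text
time: 3.5
position: [420.4, 350.4, 62.9]
eef_rot: [[-0.969, 0.245, -0.001], [0.245, 0.969, -0.0], [0.001, -0.001, -1.0]]
contact_force: [0.6, 0.3, -0.3]
gripper_width: 0.0
grasp_force: 0.0
```

```bash
python3 - <<'E'
from h import *
s=cam("side");im=s["img"][150:250,210:310];cv2.imwrite("pics/c4.png",cv2.resize(im,None,fx=6,fy=6,interpolation=cv2.INTER_NEAREST))
st=read_state();p=st['position'];print(p,st['contact_force'],st['gripper_width'],proj(s,p),[np.round(proj(s,p+[0,0,k])) for k in(10,20,30,40)])
print(onz(s,252,182,78),proj(s,[425,430,99]),proj(s,[425,430,0]),proj(s,[425,352,45]))
E
```

```text
[420.70088141 350.52276503  63.18488284] [0.35342656 0.05136134 0.24917735] -0.28123467224306714 (np.float64(251.48872120609704), np.float64(204.13263402570936)) [array([251., 199.]), array([251., 193.]), array([251., 188.]), array([251., 183.])]
[442.84846607 424.5957509   78.        ] (np.float64(242.0215569056374), np.float64(171.3984643731602)) (np.float64(242.6756621345953), np.float64(219.65561684340784)) (np.float64(253.6450047443442), np.float64(213.0854262645009))
```

View pics/c4.png

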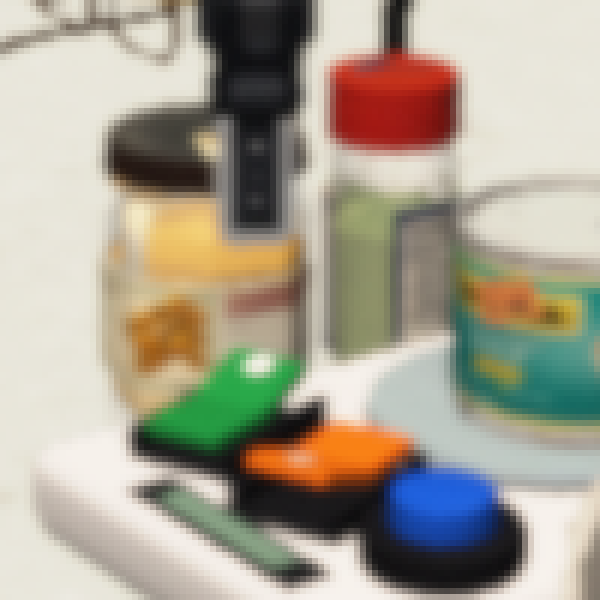

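The tip is at about (252,190) and still looks roughly 27 mm above the reported TCP. Column alignment with the dot (253,210) is good. I'll go down gently and watch the force.

Request:
apply_moves(
  commands=[
    [0, 0, 0.03, 0, 0, 0, 1],
    [0, 0, 0.06, 0, 0, 0, 1],
    [0, 0, 0.09, 0, 0, 0, 1],
    [0, 0, 0.1, 0, 0, 0, 1],
    [0, 0, 0.1, 0, 0, 0, 1],
  ],
)

```text
time: 4.05
position: [420.6, 350.3, 52.9]
eef_rot: [[-0.969, 0.245, -0.001], [0.245, 0.969, -0.0], [0.0, -0.0, -1.0]]
contact_force: [-0.2, 0.8, -0.1]
gripper_width: -0.3
grasp_force: 0.0
```

Request:
apply_moves(
  commands=[
    [0, 0, 0.01, 0, 0, 0, 1],
    [0, 0, 0.02, 0, 0, 0, 1],
    [0, 0, 0.03, 0, 0, 0, 1],
    [0, 0, 0.04, 0, 0, 0, 1],
    [0, 0, 0.04, 0, 0, 0, 1],
  ],
)

```text
time: 4.55
position: [420.7, 350.4, 49.1]
eef_rot: [[-0.969, 0.245, -0.0], [0.245, 0.969, -0.0], [0.0, -0.0, -1.0]]
contact_force: [0.1, 0.2, -0.3]
gripper_width: 0.1
grasp_force: 0.0
```

Request:
apply_moves(
  commands=[
    [0, 0, 0.01, 0, 0, 0, 1],
    [0, 0, 0.02, 0, 0, 0, 1],
    [0, 0, 0.03, 0, 0, 0, 1],
    [0, 0, 0.04, 0, 0, 0, 1],
    [0, 0, 0.05, 0, 0, 0, 1],
  ],
)

```text
time: 5.05
position: [420.8, 350.5, 44.2]
eef_rot: [[-0.969, 0.245, -0.0], [0.245, 0.969, -0.0], [0.0, -0.0, -1.0]]
contact_force: [0.1, -0.4, 0.1]
gripper_width: -0.1
grasp_force: 0.0
```

```bash
python3 - <<'E'
from h import *
s=cam("side");t=cam("top");im=s["img"][150:250,210:310]
cv2.imwrite("pics/c5.png",np.hstack([cv2.resize(im,(400,400),interpolation=0),cv2.resize(t["img"],None,fx=.71,fy=.95,interpolation=3)[:399][:, :][:400].copy() if 0 else cv2.resize(t["img"][170:270,240:340],(400,400),interpolation=0)]))
st=read_state();print(st['position'],st['contact_force'],proj(s,st['position']),proj(t,st['position']))
E
```

```text
[420.65229074 350.41509465  44.06682358] [-0.15225093 -0.00911253  0.08493701] (np.float64(251.53880817801164), np.float64(214.17007090699934)) (np.float64(282.9908945607119), np.float64(226.275773645291))
```

View pics/c5.png

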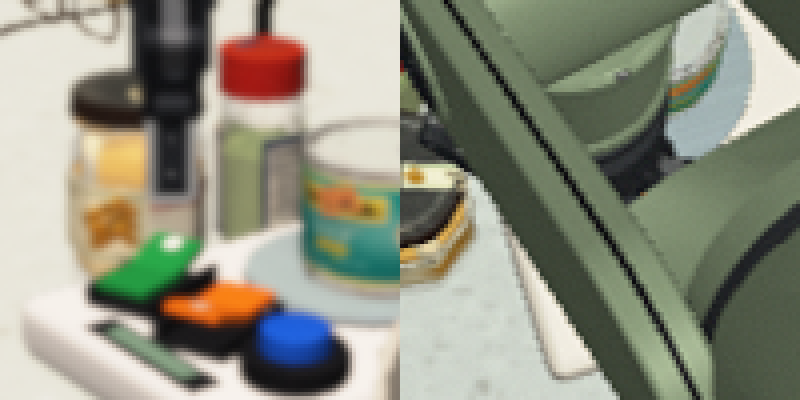

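The left half shows the tip at about (252,199), above the undisturbed green dot (253,210). In the right half the arm hides the switches. No contact yet, so I continue down in small steps.

Request:
apply_moves(
  commands=[
    [0, 0, 0.02, 0, 0, 0, 1],
    [0, 0, 0.04, 0, 0, 0, 1],
    [0, 0, 0.06, 0, 0, 0, 1],
    [0, 0, 0.08, 0, 0, 0, 1],
    [0, 0, 0.1, 0, 0, 0, 1],
  ],
)

```text
time: 5.65
position: [420.8, 350.4, 34.0]
eef_rot: [[-0.969, 0.245, -0.0], [0.245, 0.969, -0.0], [0.0, -0.0, -1.0]]
contact_force: [0.1, -0.6, 0.2]
gripper_width: -0.2
grasp_force: 0.0
```

Request:
apply_moves(
  commands=[
    [0, 0, 0.01, 0, 0, 0, 1],
    [0, 0, 0.02, 0, 0, 0, 1],
    [0, 0, 0.03, 0, 0, 0, 1],
    [0, 0, 0.04, 0, 0, 0, 1],
    [0, 0, 0.05, 0, 0, 0, 1],
  ],
)

```text
time: 6.15
position: [420.9, 350.5, 29.2]
eef_rot: [[-0.969, 0.245, 0.0], [0.245, 0.969, 0.0], [-0.0, 0.0, -1.0]]
contact_force: [0.3, -0.0, 0.6]
gripper_width: 0.2
grasp_force: 0.0
```

```bash
cat >> h.py <<'E'
def tip(lo=236,hi=268):
    # dark/grey finger column: lowest row of dark finger core above switches
    s=cam("side");g=cv2.cvtColor(s["img"],cv2.COLOR_BGR2GRAY)
    st=read_state();print(np.round(st['position'],1),np.round(st['contact_force'],1),st['time'],np.round(proj(s,st['position']),1))
    for n in("green","orange","blue"):
        c,b=blob(s,n,(225,200,305,255));print(n,c.round(1),b)
    return s,g
E
python3 - <<'E'
from h import *
s,g=tip();print(g[180:226,248:257:2].tolist())
E
```

```text
[420.7 350.4  29.1] [0.1 0.3 0.6] 6.2 [251.6 221.9]
green [246.6 218.1] [235 211  24  14 179]
orange [264. 226.] [250 221  28  11 224]
blue [282.8 234.7] [274 228  19  14 219]
[[18, 17, 19, 19, 17], [18, 24, 27, 27, 24], [23, 35, 39, 40, 36], [28, 45, 47, 47, 44], [30, 46, 48, 47, 43], [27, 39, 39, 40, 36], [25, 30, 31, 30, 28], [32, 24, 22, 22, 27], [61, 23, 18, 18, 41], [94, 29, 20, 21, 62], [107, 36, 27, 27, 73], [109, 40, 40, 35, 76], [110, 42, 49, 41, 76], [111, 43, 45, 38, 77], [112, 43, 38, 35, 78], [112, 42, 33, 34, 77], [112, 42, 32, 32, 78], [112, 42, 33, 33, 77], [112, 42, 34, 33, 76], [112, 41, 34, 34, 77], [113, 42, 40, 37, 77], [113, 42, 46, 40, 77], [113, 42, 39, 36, 75], [112, 41, 32, 31, 75], [114, 41, 29, 30, 75], [119, 57, 47, 49, 84], [133, 95, 91, 92, 111], [149, 134, 136, 140, 138], [153, 148, 171, 177, 153], [144, 157, 210, 214, 157], [132, 175, 234, 229, 154], [125, 176, 231, 212, 141], [121, 150, 189, 167, 127], [121, 127, 141, 131, 118], [120, 121, 123, 121, 113], [120, 120, 121, 119, 110], [118, 120, 120, 114, 108], [113, 116, 115, 102, 99], [110, 112, 106, 82, 67], [110, 106, 89, 59, 37], [107, 93, 66, 42, 25], [94, 70, 44, 29, 19], [73, 48, 34, 21, 17], [50, 35, 37, 37, 37], [35, 35, 68, 81, 84], [26, 48, 107, 125, 131]]
```

Request:
apply_moves(
  commands=[
    [0, 0, 0.01, 0, 0, 0, 1],
    [0, 0, 0.02, 0, 0, 0, 1],
    [0, 0, 0.03, 0, 0, 0, 1],
    [0, 0, 0.04, 0, 0, 0, 1],
    [0, 0, 0.04, 0, 0, 0, 1],
  ],
)

```text
time: 6.7
position: [420.7, 350.4, 25.1]
eef_rot: [[-0.969, 0.245, -0.0], [0.245, 0.969, -0.0], [0.0, -0.0, -1.0]]
contact_force: [-0.2, -0.2, 0.3]
gripper_width: -0.1
grasp_force: 0.0
```

Request:
apply_moves(
  commands=[
    [0, 0, 0.01, 0, 0, 0, 1],
    [0, 0, 0.02, 0, 0, 0, 1],
    [0, 0, 0.03, 0, 0, 0, 1],
    [0, 0, 0.03, 0, 0, 0, 1],
    [0, 0, 0.03, 0, 0, 0, 1],
  ],
)

```text
time: 7.2
position: [421.4, 350.9, 22.7]
eef_rot: [[-0.969, 0.245, 0.001], [0.245, 0.969, 0.001], [-0.001, 0.001, -1.0]]
contact_force: [1.3, 0.9, 2.6]
gripper_width: 0.2
grasp_force: 1.1
```

```bash
python3 - <<'E'
from h import *
s,g=tip();print(g[200:222,252].tolist())
E
```

```text
[421.4 350.9  22.7] [0.8 2.  2.5] 7.25 [251.9 225. ]
green [246.6 218.2] [235 213  24  12 159]
orange [263.9 226. ] [250 221  28  11 225]
blue [282.8 234.7] [274 228  19  14 219]
[32, 32, 33, 37, 43, 42, 36, 32, 42, 84, 131, 150, 150, 135, 123, 119, 119, 115, 105, 86, 61, 42]
```

Contact came at a reported z of about 23, so the true tip is about 28 mm above the reported TCP. Now I push through the 6 mm of travel.

Request:
apply_moves(
  commands=[
    [0, 0, 0.01, 0, 0, 0, 1],
    [0, 0, 0.02, 0, 0, 0, 1],
    [0, 0, 0.03, 0, 0, 0, 1],
    [0, 0, 0.04, 0, 0, 0, 1],
    [0, 0, 0.05, 0, 0, 0, 1],
  ],
)

```text
time: 7.75
position: [421.0, 350.5, 17.3]
eef_rot: [[-0.969, 0.245, 0.0], [0.245, 0.969, 0.0], [-0.0, 0.0, -1.0]]
contact_force: [2.0, 0.2, 3.6]
gripper_width: 0.2
grasp_force: 1.4
```

Request:
apply_moves(
  commands=[
    [0, 0, 0.01, 0, 0, 0, 1],
    [0, 0, 0.02, 0, 0, 0, 1],
    [0, 0, 0.03, 0, 0, 0, 1],
    [0, 0, 0.03, 0, 0, 0, 1],
    [0, 0, 0.03, 0, 0, 0, 1],
  ],
)

```text
time: 8.25
position: [421.0, 350.5, 16.4]
eef_rot: [[-0.97, 0.245, -0.0], [0.245, 0.97, -0.0], [-0.0, -0.0, -1.0]]
contact_force: [-2.8, -2.5, 15.6]
gripper_width: 0.4
grasp_force: 8.1
```

```bash
python3 - <<'E'
from h import *
s,g=tip();print(g[200:222,252].tolist())
E
```

```text
[421.  350.5  16.3] [-3.3 -1.9 16.5] 8.3 [251.8 228.4]
green [247.1 217.7] [237 215  23   6  78]
orange [264. 226.] [250 221  28  11 224]
blue [282.8 234.7] [274 228  19  14 219]
[44, 36, 32, 33, 33, 33, 33, 36, 40, 37, 31, 33, 58, 100, 132, 136, 122, 107, 88, 62, 44, 32]
```

Request:
apply_moves(
  commands=[
    [0, 0, -0.1, 0, 0, 0, 1],
    [0, 0, -0.2, 0, 0, 0, 1],
    [0, 0, -0.3, 0, 0, 0, 1],
    [0, 0, -0.3, 0, 0, 0, 1],
    [0, 0, -0.3, 0, 0, 0, 1],
  ],
)

```text
time: 8.8
position: [420.7, 350.4, 44.3]
eef_rot: [[-0.969, 0.245, -0.0], [0.245, 0.969, -0.0], [0.0, -0.0, -1.0]]
contact_force: [0.6, -0.3, 0.4]
gripper_width: -0.4
grasp_force: 0.0
```

Request:
apply_moves(
  commands=[
    [-0.02, -0.17, 0, 0, 0, 0, 1],
    [-0.04, -0.35, 0, 0, 0, 0, 1],
    [-0.07, -0.5, 0, 0, 0, 0, 1],
    [-0.09, -0.67, 0, 0, 0, 0, 1],
    [-0.09, -0.67, 0, 0, 0, 0, 1],
  ],
)

```text
time: 9.3
position: [412.2, 281.2, 43.7]
eef_rot: [[-0.969, 0.247, -0.002], [0.247, 0.969, -0.001], [0.002, -0.002, -1.0]]
contact_force: [-0.1, 0.2, -0.4]
gripper_width: -0.1
grasp_force: 0.0
```

```bash
python3 - <<'E'
from h import *
s,g=tip();p=read_state()['position'];print(np.round(proj(s,p+[0,0,28]),1),np.round(proj(s,[413,283,51]),1))
c=cv2.resize(s["img"][150:250,210:310],(500,500),interpolation=0);cv2.imwrite("pics/c6.png",c)
E
```

```text
[412.8 282.3  44. ] [-0.6  0.2 -0.6] 9.35 [258.3 230. ]
green [246.4 217.3] [237 213  20   8  88]
orange [263.9 226. ] [250 221  28  11 226]
blue [282.8 234.7] [274 228  19  14 219]
[258.3 214.3] [258.3 226. ]
```

View pics/c6.png

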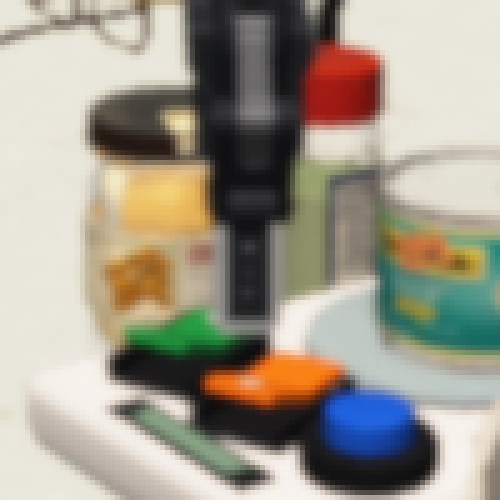

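The green rocker's dotted half is now level, with its front end raised. The tip at (259.4,215.4) is lined up over the orange dot at (259.6,226.4). Descending.

Request:
apply_moves(
  commands=[
    [0, 0, 0.05, 0, 0, 0, 1],
    [0, 0, 0.1, 0, 0, 0, 1],
    [0, 0, 0.15, 0, 0, 0, 1],
    [0, 0, 0.19, 0, 0, 0, 1],
    [0, 0, 0.19, 0, 0, 0, 1],
  ],
)

```text
time: 9.85
position: [412.6, 283.4, 24.5]
eef_rot: [[-0.97, 0.245, -0.001], [0.245, 0.97, -0.001], [0.001, -0.001, -1.0]]
contact_force: [0.7, -0.3, 0.3]
gripper_width: -0.0
grasp_force: 0.0
```

Request:
apply_moves(
  commands=[
    [0, 0, 0.01, 0, 0, 0, 1],
    [0, 0, 0.02, 0, 0, 0, 1],
    [0, 0, 0.03, 0, 0, 0, 1],
    [0, 0, 0.04, 0, 0, 0, 1],
    [0, 0, 0.05, 0, 0, 0, 1],
  ],
)

```text
time: 10.35
position: [412.8, 283.1, 20.3]
eef_rot: [[-0.969, 0.245, -0.0], [0.245, 0.969, -0.0], [0.0, -0.001, -1.0]]
contact_force: [-2.5, -1.4, 3.2]
gripper_width: 0.1
grasp_force: 1.5
```

Request:
apply_moves(
  commands=[
    [0, 0, 0.01, 0, 0, 0, 1],
    [0, 0, 0.02, 0, 0, 0, 1],
    [0, 0, 0.03, 0, 0, 0, 1],
    [0, 0, 0.04, 0, 0, 0, 1],
    [0, 0, 0.04, 0, 0, 0, 1],
  ],
)

```text
time: 10.85
position: [413.2, 283.3, 16.5]
eef_rot: [[-0.969, 0.245, -0.0], [0.245, 0.969, -0.0], [-0.0, -0.0, -1.0]]
contact_force: [-2.1, -1.8, 5.1]
gripper_width: 0.2
grasp_force: 2.5
```

```bash
python3 - <<'E'
from h import *
s,g=tip()
E
```

```text
[413.2 283.4  16.5] [-2.2 -1.6  5.1] 10.9 [258.4 244.7]
green [245.2 217.2] [237 213  15   8  75]
orange [265.8 227.6] [250 218  28  19 198]
blue [282.8 234.6] [274 228  19  14 221]
```

Press a touch further until the hard stop shows in the force.

Request:
apply_moves(
  commands=[
    [0, 0, 0.01, 0, 0, 0, 1],
    [0, 0, 0.02, 0, 0, 0, 1],
    [0, 0, 0.02, 0, 0, 0, 1],
    [0, 0, 0.02, 0, 0, 0, 1],
    [0, 0, 0.02, 0, 0, 0, 1],
  ],
)

```text
time: 11.4
position: [413.3, 283.4, 16.3]
eef_rot: [[-0.97, 0.245, -0.0], [0.245, 0.97, -0.0], [0.0, -0.001, -1.0]]
contact_force: [-7.3, -4.0, 19.0]
gripper_width: -0.2
grasp_force: 9.1
```

Request:
apply_moves(
  commands=[
    [0, 0, -0.1, 0, 0, 0, 1],
    [0, 0, -0.2, 0, 0, 0, 1],
    [0, 0, -0.3, 0, 0, 0, 1],
    [0, 0, -0.32, 0, 0, 0, 1],
    [0, 0, -0.32, 0, 0, 0, 1],
  ],
)

```text
time: 11.9
position: [413.8, 283.6, 46.9]
eef_rot: [[-0.969, 0.245, 0.002], [0.245, 0.969, 0.001], [-0.001, 0.001, -1.0]]
contact_force: [-0.5, 0.1, 0.7]
gripper_width: -0.3
grasp_force: 0.0
```

```bash
python3 - <<'E'
from h import *
s,g=tip();p=read_state();R=np.array(p['eef_rot']);print((R.T@(np.array([442,247.5,46])-p['position'])).round(1))
c=cv2.resize(s["img"][190:250,225:305],(800,600),interpolation=0);cv2.imwrite("pics/c7.png",c)
E
```

```text
[413.2 283.4  46.4] [-0.5 -0.4  0.4] 11.95 [258.3 228.4]
green [248.  217.1] [237 213  23   8 105]
orange [263.9 226.4] [250 217  28  20 321]
blue [282.8 234.6] [274 228  19  14 221]
[-36.7 -27.8   0.4]
```

View pics/c7.png

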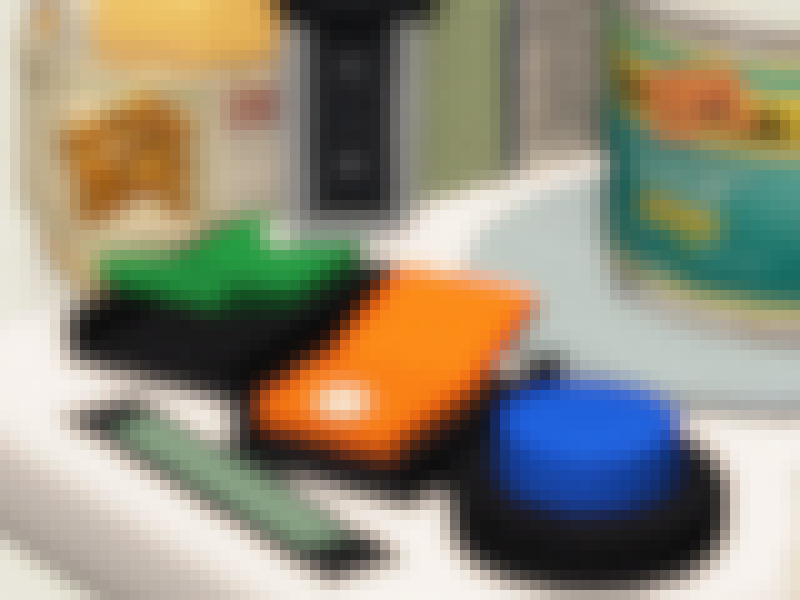

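Both rockers are set: the orange dot at (259,230) is down with its far end up, and green is still down. Next is the blue button, whose top centre is near (284,232).

Request:
apply_moves(
  commands=[
    [-0.1, -0.07, 0, 0, 0, 0, 1],
    [-0.2, -0.15, 0, 0, 0, 0, 1],
    [-0.3, -0.22, 0, 0, 0, 0, 1],
    [-0.37, -0.28, 0, 0, 0, 0, 1],
    [-0.37, -0.28, 0, 0, 0, 0, 1],
  ],
)

```text
time: 12.45
position: [443.3, 245.8, 46.3]
eef_rot: [[-0.969, 0.248, 0.0], [0.248, 0.969, -0.0], [-0.0, -0.0, -1.0]]
contact_force: [-0.2, 0.0, 0.3]
gripper_width: 0.2
grasp_force: 0.0
```

Request:
apply_moves(
  commands=[
    [0, 0, 0.05, 0, 0, 0, 1],
    [0, 0, 0.1, 0, 0, 0, 1],
    [0, 0, 0.15, 0, 0, 0, 1],
    [0, 0, 0.18, 0, 0, 0, 1],
    [0, 0, 0.18, 0, 0, 0, 1],
  ],
)

```text
time: 12.95
position: [441.2, 247.1, 27.4]
eef_rot: [[-0.97, 0.245, -0.002], [0.245, 0.97, -0.001], [0.001, -0.001, -1.0]]
contact_force: [0.4, 0.5, 0.2]
gripper_width: 0.0
grasp_force: 0.0
```

```bash
python3 - <<'E'
from h import *
s,g=tip();p=read_state()['position'];print(proj(s,p+[0,0,28]),proj(s,[442,247.5,54]))
c=cv2.resize(s["img"][190:250,225:305],(800,600),interpolation=0);cv2.imwrite("pics/c8.png",c)
E
```

```text
[441.6 247.2  27.8] [-0.1  0.8  0.1] 13.0 [281.7 245.7]
green [247.9 217.1] [237 213  23   8 104]
orange [263.7 226.5] [250 217  26  20 315]
blue [282.9 236.1] [274 230  19  12 167]
(np.float64(281.9996424027553), np.float64(229.85620606498756)) (np.float64(282.14681085931227), np.float64(230.8005306038004))
```

View pics/c8.png

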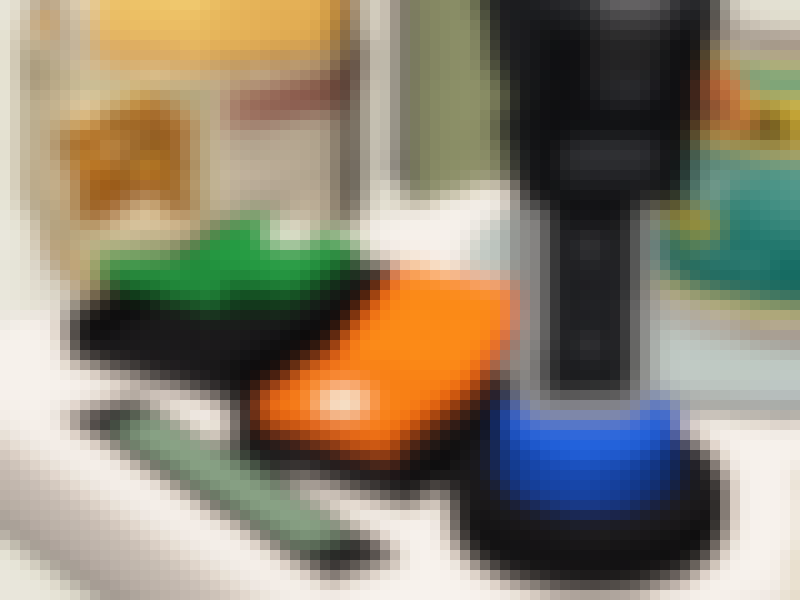

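Request:
apply_moves(
  commands=[
    [0, 0, 0.03, 0, 0, 0, 1],
    [0, 0, 0.07, 0, 0, 0, 1],
    [0, 0, 0.1, 0, 0, 0, 1],
    [0, 0, 0.1, 0, 0, 0, 1],
    [0, 0, 0.1, 0, 0, 0, 1],
  ],
)

```text
time: 13.5
position: [442.7, 247.5, 19.9]
eef_rot: [[-0.969, 0.245, 0.001], [0.245, 0.969, 0.0], [-0.0, 0.001, -1.0]]
contact_force: [-4.2, -0.7, 12.8]
gripper_width: 0.1
grasp_force: 6.0
```

The button has bottomed out: 12.8 N against the 4 N spring. Now hold, then release.

Request:
apply_moves(
  commands=[
    [0, 0, 0, 0, 0, 0, 1],
    [0, 0, 0, 0, 0, 0, 1],
    [0, 0, 0, 0, 0, 0, 1],
    [0, 0, 0, 0, 0, 0, 1],
    [0, 0, 0, 0, 0, 0, 1],
  ],
)

```text
time: 14.0
position: [442.7, 247.5, 19.9]
eef_rot: [[-0.969, 0.245, 0.001], [0.245, 0.969, 0.0], [-0.001, 0.001, -1.0]]
contact_force: [-3.6, -1.0, 13.0]
gripper_width: 0.0
grasp_force: 5.9
```

Request:
apply_moves(
  commands=[
    [0, 0, 0, 0, 0, 0, 1],
    [0, 0, 0, 0, 0, 0, 1],
    [0, 0, 0, 0, 0, 0, 1],
    [0, 0, 0, 0, 0, 0, 1],
    [0, 0, 0, 0, 0, 0, 1],
  ],
)

```text
time: 14.5
position: [442.7, 247.5, 19.9]
eef_rot: [[-0.969, 0.245, 0.001], [0.245, 0.969, 0.0], [-0.001, 0.001, -1.0]]
contact_force: [-4.1, -1.2, 12.1]
gripper_width: -0.1
grasp_force: 5.9
```

Request:
apply_moves(
  commands=[
    [0, 0, 0, 0, 0, 0, 1],
    [0, 0, 0, 0, 0, 0, 1],
    [0, 0, 0, 0, 0, 0, 1],
    [0, 0, -0.2, 0, 0, 0, 1],
    [0, 0, -0.4, 0, 0, 0, 1],
  ],
)

```text
time: 15.0
position: [441.4, 246.8, 58.0]
eef_rot: [[-0.969, 0.245, -0.002], [0.245, 0.969, -0.001], [0.001, -0.001, -1.0]]
contact_force: [0.4, -0.1, 0.7]
gripper_width: 0.2
grasp_force: 0.0
```

Request:
apply_moves(
  commands=[
    [0, 0, -0.05, 0, 0, 0, 1],
    [0, 0, -0.1, 0, 0, 0, 1],
    [0, 0, -0.1, 0, 0, 0, 1],
    [0, 0, -0.1, 0, 0, 0, 1],
    [0, 0, -0.1, 0, 0, 0, 1],
  ],
)

```text
time: 15.5
position: [441.3, 246.8, 67.3]
eef_rot: [[-0.969, 0.245, -0.002], [0.245, 0.969, -0.001], [0.002, -0.001, -1.0]]
contact_force: [-0.6, -0.4, -0.1]
gripper_width: 0.2
grasp_force: 0.0
```

```bash
python3 - <<'E'
from h import *
s,g=tip()
E
```

```text
[441.4 246.8  67.3] [ 0.4  0.3 -0.7] 15.55 [282.1 223.3]
green [247.9 217.1] [237 213  23   8 104]
orange [263.9 226.4] [250 217  28  20 321]
blue [282.8 234.6] [274 228  19  14 221]
```

The button is back out, both rockers are still set, and the robot is touching nothing.

```bash
python3 -c "
from cell import *
print(close_job())"
```

```text
the job is handed in; nothing more can be done
None
```

The job is handed in at about 15.6 s: the green rocker was pushed to its stop, then the orange one, then the blue button was held in for about 1.5 s and sprang back; both rockers stayed set, and the arm never touched the tin or jars.

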